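# Unlatch the gel viewer's cover and hold it raised

## Robot

A 6-joint arm with a two-finger parallel gripper is mounted at the origin on the work surface. World frame = base frame: x ahead of the robot, y to its left, z up, the work surface at z = 0. Lengths are in mm, angles in rad, forces in N, time in s.
With the tool pointing down it reaches from about 425 to 950 mm from the base axis. Payload 14.7 kg.
Tool frame: the origin (TCP) lies midway between the tips of the shut fingers; the grasp point (between the pads) lies 19 mm behind it (manip.tcp_to_grasp is the distance from the TCP to the grasp point, in mm); z points along the fingers, y is the line along which they close (so a half turn about z gives the same grasp; the last joint's range is limited). The gripper opens to 85 mm and grips with 20 to 120 N. Pads are 22 mm wide; open, the fingers measure 114 mm over their backs; the gripper's body (76 mm by 85 mm) begins 54 mm behind the grasp point. The pads swing forward as they close: fully open they stand 13 mm farther back than shut.
Start: joints at [-1.301, 0.48, 1.596, -0, 1.065, -0.047], TCP at [202.509, -617.643, 231.297] pointing down, gripper open.
Joint ranges: [-2.75, 2.75], [-0.82, 2.05], [0.23, 2.67], [-1.56, 4.7], [0.09, 2.69], [-2.92, 2.92]. Speed limits (rad/s): [1.89, 1.89, 2.39, 3.01, 3.01, 3.01].

## Interface

Orientations are given as a unit quaternion [x, y, z, w].
In Python, from workcell import manip gives the robot as it stands.
- The arm moves only by the tool send_rows, never from a script. Its argument "steps" is a list of rows, each an object of numbers: "dx", "dy", "dz": the shift along the tool's x, y, z normalised to -1 to 1, where 1 is 1 m; "spin": the turn about the tool's z normalised to -1 to 1, where 1 is 60 degrees; "grip": the opening, from 0 (shut) to 1 (fully open). A call has 1 to 5 rows; each row is the pose to reach, as a shift and turn from the pose commanded when the call began, along the tool's axes at that moment; what a row does not reach only later rows make up. A row lasts 1/8 s, in which the tool goes at most 62.5 mm and 10.7 degrees, less where a joint would pass 70% of its speed; a pose out of reach is approached as far as the arm can. A call with a number of a shift or a turn outside -1 to 1 is refused whole. A call with a gripper value outside its range is refused whole. The fingers move at their own pace and stop on an object; "newtons" is the grip in N (left out, the last holds). Time passes only in rows, so rows that repeat a pose let the fingers close. It gives the time, the measured TCP pose, the force, the opening and the grip force at its end, in the units of the state.
- manip.read_state(): the state, without advancing time (a new reading comes with each control period).
- manip.camera(name): name is "scene" or "side" or "wrist"; returns (picture, depth): 420x560x3 uint8, red, green, blue; 420x560 float32, mm along the optical axis (not along the pixel's ray), 0 where there is no reading.
- manip.camera_model(name): a dict with "mtx" (3x3 intrinsics, pixels), "view" (4x4, takes a point from world to camera coordinates); the wrist camera has in their place "T_tool_cam" (4x4, takes a point from camera to tool coordinates, whose origin is the TCP and whose axes are the flange's). Camera axes: x right, y down, z forward; pixel columns grow to the right and rows downward; lengths in mm; the calibration is good to about 2 mm. A picture is of the moment at which its call begins: read the wrist's pose just before it. camera_model takes no time and is no camera call.
- manip.hand_in(): hands the job in; it is judged then, once.
The state is a dict: "time_s": time; "joint_positions": joint angles; "joint_vel": joint speeds; "joint_efforts": joint torques, N m; "tcp_pos": TCP position; "ee_rot": TCP orientation; "ft_force": force on the tool from outside, world axes, zero at the start; "ft_torque": the same for the moment, N m; "finger_gap": opening from 0.0 (shut) to 1.0 (fully open); "gripper_force": force on a finger pad.
Only numpy, scipy, OpenCV 4.12 (cv2) and the standard library are available. Lean on these libraries where they do the work, as an engineer would, in place of code of your own. Each camera call takes 0.05 s, during which the arm holds its last target. There are 200 camera calls.

## Task

On the lab bench stands a gel viewer whose hinged amber cover is coupled at the front onto a ball stud by a spring latch. Take the latch by its upright tab, pull it sideways (to the viewer's left, as its +y axis points) until it is clear of the ball, lift the coupler off the ball and raise the cover about 30 degrees so that a gel could be slid in. Finish still gripping the latch tab and holding the cover steady there, with the bottle and the tray left where they are.

Things in the scene. Friction and masses are not known exactly. Their poses are not given: they have to be found in the camera images.
- viewer: White case of the gel viewer, 200 (x) by 240 (y) by 58 mm high, fixed to the bench. Origin: centre of its underside, on the bench. z is up; -x is its front (robot side), +y is the robot-side user's left. A dark ball mount sticks 58 mm out of its front, low down in the middle, and carries an upright steel ball stud 132 mm in front of the centre.
- cover (a joint): Hinge of the amber cover (200 by 240 by 12 mm, 0.45 kg before variation) along the case's far (+x) edge: 0 = shut, grows as the front rises, stop at 1.25 rad. It falls shut by itself. While the latch is home it can rise only about 0.01 rad.
- cover_hinge (a point): Point on the hinge axis at its middle: 100 mm behind the case's centre, 60 mm above the bench. Its axes are the cover's: those of the viewer when shut; y is the hinge axis, -x points to the cover's front edge. Turning is positive about +y.
- latch: Steel latch sliding on the cover's dark tongue, over the ball, 232 mm in front of the hinge; rises with the cover. Handle: upright tab 26 (x) by 16 (y) by 42 mm high, pinched from above across its 16 mm. Origin: on the tab's axis, 16 mm below its top, 26 mm above the latch's base plate, 105 mm above the bench when shut. Nothing within 50 mm is higher than the plate. Axes as the cover's.
- ball (a point): Centre of the fixed steel ball (30 mm wide) under the tongue, hidden while shut. The latch's fork holds under it: the latch (home: y = 0 in cover_hinge's frame) slides along +y only, comes free after 9 mm, stops at 18 mm. Its spring pulls back with 3.5 N at home, 8 N at the stop. Once the cover is up the latch may return.
- bottle: Bystander: amber bottle, 66 mm wide, 165 mm high, loose, to the viewer's +y side. Origin: centre of its underside.
- tray: Bystander: clear gel tray, 120 by 90 by 30 mm, loose, to the viewer's -y side. Origin: centre of its underside.

How it is judged (in metres and radians):
On the way, in this order (a step that is already met when the one before it is completed fails the run):
1. the latch is pulled at least 9 mm sideways while the cover is still down (y of latch in the frame of cover_hinge above 0.009 m and value of joint cover below 0.06 rad), for 0.1 s.
2. the coupler is lifted off the ball: the cover is up by 0.35 rad (20 degrees) or more (value of joint cover above 0.35 rad), for 0.2 s.
At the end, for the whole second after the job is handed in: The cover stands between 0.35 and 0.75 rad (20 to 43 degrees) open and still (under 0.1 rad/s); the fingers grip the latch with more than 1 N; no bystander touches or props the viewer (under 0.2 N) and each is within 20 mm of where it began (value of joint cover between 0.35 and 0.75 rad and velocity of joint cover between -0.1 and 0.1 rad/s and contact force between the fingers and latch above 1 N and contact force between viewer and bottle below 0.2 N and contact force between viewer and tray below 0.2 N and distance of each of bottle, tray from where it was at the start of the episode below 0.02 m); the arm keeps its last pose, push and grip.
It fails at once if the bottle is shoved (20 mm) or tipped (distance of bottle from where it was at the start of the episode above 0.02 m or angle between bottle's own z axis and vertical above 0.35 rad).
It fails at once if the tray is shoved (20 mm) or tipped (distance of tray from where it was at the start of the episode above 0.02 m or angle between tray's own z axis and vertical above 0.35 rad).
It also fails if it takes over 34 s, if anything falls off the work surface, if the arm or the gripper's body presses on something with over 40 N, if the wrist force passes 120 N, or if a joint passes its speed limit or range.

## Working session

There is one attempt and no reset: what is moved stays moved. The work goes in short steps, Python scripts to look and compute and a tool call to move; the robot and the scene stay as the last step left them, time stands still between calls to the robot, and variables do not carry over. Pictures are saved under pics/ and viewed, at most 10 in all, crops included, and the job is handed in when it is done.

Besides the shell and the picture viewer there is one more tool, called after "Emit:" as name(argument=value, ...), one argument or row to a line, values as JSON. send_rows: Moves the arm, as the interface text tells. Scaled input: -1 to 1 covers 1 m each way for a shift and 60 degrees each way for a turn. Its arguments: {"type":"object","properties":{"steps":{"type":"array","items":{"type":"object","properties":{"dx":{"type":"number","minimum":-1,"maximum":1},"dy":{"type":"number","minimum":-1,"maximum":1},"dz":{"type":"number","minimum":-1,"maximum":1},"spin":{"type":"number","minimum":-1,"maximum":1},"grip":{"type":"number"}}}},"newtons":{"type":"number"}},"required":["steps"]}

```bash
mkdir -p pics; cat > h.py <<'E'
import numpy as np, cv2
from workcell import manip
def snap(n,f):
    p,d=manip.camera(n); cv2.imwrite(f'pics/{f}.png',p[:,:,::-1]); np.save(f'pics/{f}.npy',d); return p,d
def pt(n,d,u,v,r=1):
    m=manip.camera_model(n); K=np.array(m['mtx']); 
    w=d[v-r:v+r+1,u-r:u+r+1]; z=np.median(w[w>0])
    c=np.append(z*np.linalg.inv(K)@[u,v,1],1); return (np.linalg.inv(np.array(m['view']))@c)[:3]
E
python3 - <<'E'
from h import *
for n in('scene','side'): snap(n,n+'1')
s=manip.read_state(); print(s)
E
```

```text
{'time_s': 0.1, 'joint_positions': array([-1.30057179e+00,  4.80765896e-01,  1.59682564e+00, -2.71776399e-06,
        1.06507481e+00, -4.66091233e-02]), 'joint_vel': array([-1.57379688e-03, -6.37270736e-04, -2.90325635e-03,  1.48525232e-05,
       -1.73737773e-03,  2.54232979e-03]), 'joint_efforts': array([-4.63264023e-04, -9.52255154e+01, -4.31042075e+01,  6.82213522e-05,
        5.26414777e-03,  5.93786763e-05]), 'tcp_pos': array([ 202.4284173 , -617.28679245,  230.73314422]), 'ee_rot': array([ 9.87478027e-01,  1.57755688e-01, -6.10797053e-05, -5.33362730e-04]), 'ft_force': array([-0.1084311 , -0.27059432,  0.18543882]), 'ft_torque': array([ 0.09173441, -0.00287339,  0.03543369]), 'gripper_force': 0.0, 'finger_gap': 0.9954373197912711}
```

View pics/scene1.png

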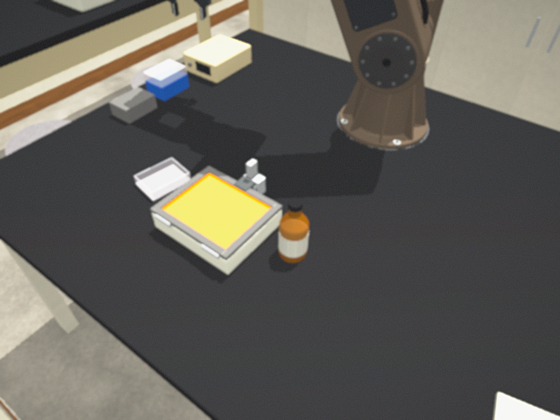

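View pics/side1.png

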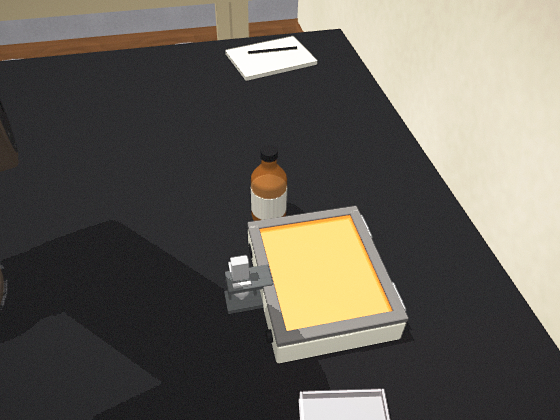

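The scene view has the viewer centred near (217,215), with two pale bits at (252,166) and (259,182) that could be the latch, the bottle at (293,235) and the tray at (162,178). In the side view the tab is near (239,266). I'll enlarge both.

```bash
python3 - <<'E'
from h import *
a=cv2.imread('pics/scene1.png')[145:205,220:285]; b=cv2.imread('pics/side1.png')[240:320,215:285]
a=cv2.resize(a,(390,360),interpolation=cv2.INTER_CUBIC); b=cv2.resize(b,(400,457),interpolation=cv2.INTER_CUBIC)
o=np.zeros((457,790,3),np.uint8);o[:360,:390]=a;o[:,390:]=b;cv2.imwrite('pics/c1.png',o)
D={n:np.load(f'pics/{n}1.npy') for n in('scene','side')}
for n,L in dict(scene=[(252,163),(259,180),(213,170),(153,210),(228,252),(281,209),(295,207),(162,178)],side=[(239,260),(239,272),(250,226),(357,209),(403,318),(275,338),(269,153),(342,410)]).items():
    for u,v in L: print(n,u,v,pt(n,D[n],u,v).round(0))
E
```

```text
scene 252 163 [ 527. -107.  119.]
scene 259 180 [530. -84.  78.]
scene 213 170 [ 564. -209.   70.]
scene 153 210 [ 755. -223.   69.]
scene 228 252 [745.   0.  70.]
scene 281 209 [560.   5.  55.]
scene 295 207 [625.  87. 163.]
scene 162 178 [ 620. -355.    3.]
side 239 260 [ 525. -112.  121.]
side 239 272 [ 523. -119.  101.]
side 250 226 [562.  -4.  71.]
side 357 209 [757.  -3.  69.]
side 403 318 [ 747. -233.   71.]
side 275 338 [ 556. -220.   66.]
side 269 153 [611.  70. 165.]
side 342 410 [ 632. -318.    4.]
```

View pics/c1.png

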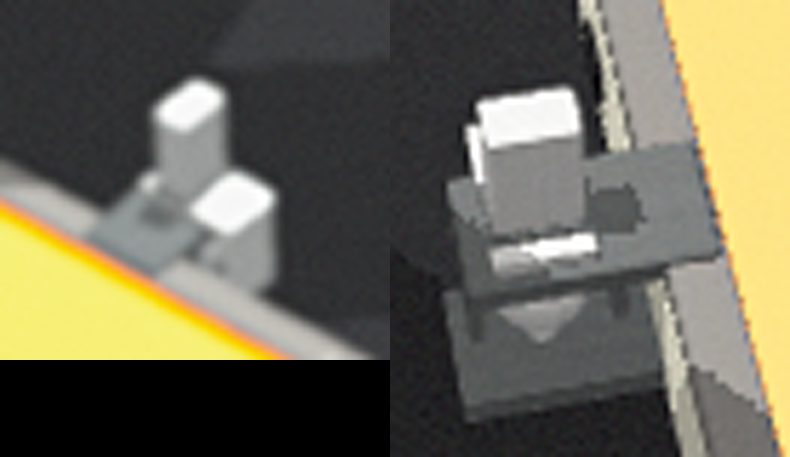

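The crop shows the tab top centred at about scene (251.7,162.5) and side (239.5,260.6). The lower white block on the +y side is part of the latch base, around z 78. Next I'll triangulate the tab and fit the cover's outline for yaw.

```bash
cat >> h.py <<'E'
def tri(p1,p2,n1='scene',n2='side'):
    P=[np.array(manip.camera_model(n)['mtx'])@np.array(manip.camera_model(n)['view'])[:3] for n in(n1,n2)]
    X=cv2.triangulatePoints(*P,np.array(p1,float),np.array(p2,float))[:,0]; return X[:3]/X[3]
def cloud(n,d):
    m=manip.camera_model(n);v,u=np.nonzero(d>0);z=d[v,u]
    c=np.linalg.inv(np.array(m['mtx']))@np.vstack([u*z,v*z,z]); V=np.linalg.inv(np.array(m['view']));return (V[:3,:3]@c+V[:3,3:]).T
E
python3 - <<'E'
from h import *
print('tab',tri((251.7,162.5),(239.5,260.6)).round(1))
for n in('scene','side'):
    c=cloud(n,np.load(f'pics/{n}1.npy'))
    q=c[(abs(c[:,2]-70)<4)&(c[:,0]>548)&(c[:,0]<780)&(abs(c[:,1]+110)<135)]
    print(n,cv2.minAreaRect(q[:,:2].astype(np.float32)),len(q),np.median(q[:,2]))
    t=c[(abs(c[:,2]-121)<5)&(abs(c[:,0]-527)<30)&(abs(c[:,1]+109)<30)]; print(t.mean(0),np.ptp(t,0),len(t))
    b=c[(c[:,2]>20)&(c[:,2]<100)&(abs(c[:,0]-620)<60)&(c[:,1]>30)&(c[:,1]<130)]; print('bottle',b.min(0),b.max(0))
E
```

```text
tab [ 525.7 -110.5  117.8]
scene ((654.7384643554688, -112.65008544921875), (243.39495849609375, 213.7465057373047), 89.11251068115234) 5356 68.18611499366716
[ 527.38664827 -109.612943    119.91757155] [27.72559389 15.95267583  6.45814552] 56
bottle [595.84632782  51.56282001  20.01981507] [648.14961463 112.83973486  99.99041034]
side ((653.8687744140625, -112.51068115234375), (243.0967254638672, 211.49501037597656), 89.27941131591797) 13599 68.03961281241118
[ 524.81813254 -112.97535951  120.05556477] [25.8786276  18.01377004  7.20487045] 170
bottle [579.27381452  42.82818659  20.83049895] [644.5056247   80.06024836  99.93195925]
```

Tab top comes out near (526,-111,119), which agrees with the text's 121. The viewer centre is near (657,-112) at about -1° yaw, and the tab-to-centre distance matches 132. Tool x currently points at +18.2° in the world, so I need a spin of about +19°. Moving to hover.

Emit:
send_rows(
  steps=[
    {"dx": 0.046,"dy": -0.038,"spin": 0.06,"grip": 1},
    {"dx": 0.093,"dy": -0.076,"spin": 0.13,"grip": 1},
    {"dx": 0.14,"dy": -0.114,"spin": 0.19,"grip": 1},
    {"dx": 0.186,"dy": -0.152,"spin": 0.25,"grip": 1},
    {"dx": 0.2325,"dy": -0.19,"spin": 0.319,"grip": 1},
  ],
)

```text
invalid input at $.steps[0]: expected keys dx, dy, dz, spin, grip
```

```bash
cat >> h.py <<'E'
from scipy.spatial.transform import Rotation as R
def totool(target):
    s=manip.read_state(); r=R.from_quat(s['ee_rot']).as_matrix(); d=np.array(target)-s['tcp_pos']
    print('t',s['time_s'],'tcp',s['tcp_pos'].round(1),'yaw',np.degrees(np.arctan2(r[1,0],r[0,0])).round(2),'F',s['ft_force'].round(1),'gap',round(s['finger_gap'],3),'gf',round(s['gripper_force'],1),'shift',(r.T@d).round(1))
E
python3 -c "
from h import *
totool([526,-111,220])"
```

```text
t 0.1 tcp [ 202.4 -617.3  230.7] yaw 18.15 F [-0.1 -0.3  0.2] gap 0.995 gf 0.0 shift [ 465.2 -380.3   11.2]
```

Emit:
send_rows(
  steps=[
    {"dx": 0.046,"dy": -0.038,"dz": 0,"spin": 0.06,"grip": 1},
    {"dx": 0.093,"dy": -0.076,"dz": 0,"spin": 0.13,"grip": 1},
    {"dx": 0.14,"dy": -0.114,"dz": 0,"spin": 0.19,"grip": 1},
    {"dx": 0.186,"dy": -0.152,"dz": 0,"spin": 0.25,"grip": 1},
    {"dx": 0.2325,"dy": -0.19,"dz": 0,"spin": 0.319,"grip": 1},
  ],
)

```text
time_s: 0.72
tcp_pos: [364.9, -362.9, 231.2]
ee_rot: [1.0, -0.01, -0.0, -0.0]
ft_force: [0.6, -0.3, -0.4]
finger_gap: 0.995
gripper_force: 0.0
```

```bash
python3 -c "
from h import *
totool([526,-111,220])"
```

```text
t 0.725 tcp [ 364.9 -362.9  231.2] yaw -1.14 F [ 0.6 -0.3 -0.4] gap 0.995 gf 0.0 shift [ 156.1 -255.1   11.2]
```

Emit:
send_rows(
  steps=[
    {"dx": 0.031,"dy": -0.051,"dz": 0,"spin": 0,"grip": 1},
    {"dx": 0.062,"dy": -0.102,"dz": 0,"spin": 0,"grip": 1},
    {"dx": 0.094,"dy": -0.153,"dz": 0,"spin": 0,"grip": 1},
    {"dx": 0.125,"dy": -0.204,"dz": 0,"spin": 0,"grip": 1},
    {"dx": 0.156,"dy": -0.255,"dz": 0,"spin": 0,"grip": 1},
  ],
)

```text
time_s: 1.35
tcp_pos: [525.3, -110.5, 231.3]
ee_rot: [1.0, -0.009, -0.0, 0.0]
ft_force: [0.5, -0.9, -0.3]
finger_gap: 1.001
gripper_force: 0.0
```

```bash
python3 -c "
from h import *
totool([526,-111,220])
snap('wrist','w1'); print(manip.camera_model('wrist'))"
```

```text
t 1.35 tcp [ 525.3 -110.5  231.3] yaw -0.99 F [ 0.5 -0.9 -0.3] gap 1.001 gf 0.0 shift [ 0.7  0.5 11.3]
{'mtx': array([[307.88025601,   0.        , 278.97979235],
       [  0.        , 307.88025601, 205.31832624],
       [  0.        ,   0.        ,   1.        ]]), 'T_tool_cam': array([[ 1.14784545e-03, -9.65926108e-01, -2.58815449e-01,
         6.74071238e+01],
       [ 9.99999340e-01,  1.11867928e-03,  2.59965820e-04,
         2.82070281e-01],
       [ 3.84237080e-05, -2.58815577e-01,  9.65926755e-01,
        -1.42052586e+02],
       [ 0.00000000e+00,  0.00000000e+00,  0.00000000e+00,
         1.00000000e+00]])}
```

View pics/w1.png

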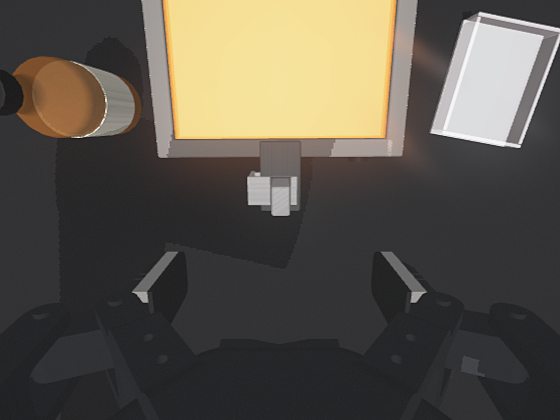

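The wrist view shows the tab at cols 271–290, rows 178–215, the cover's front edge at row ~157 (square to the tool within 1°), the bottle at left and the tray at right. I'll measure the tab's top from the wrist depth.

```bash
python3 - <<'E'
from h import *
m=manip.camera_model('wrist');d=np.load('pics/w1.npy');T=np.array(m['T_tool_cam']);K=np.array(m['mtx'])
s=manip.read_state();r=R.from_quat(s['ee_rot']).as_matrix()
v,u=np.mgrid[140:250,230:330];v=v.ravel();u=u.ravel();z=d[v,u]
c=np.linalg.inv(K)@np.vstack([u*z,v*z,z]);w=(r@(T[:3,:3]@c+T[:3,3:])+s['tcp_pos'][:,None]).T
t=w[(w[:,2]>114)&(w[:,2]<128)&(z>0)]
print(len(t),t.min(0).round(1),t.max(0).round(1),np.median(t,0).round(1))
b=w[(w[:,2]>70)&(w[:,2]<90)&(z>0)&(w[:,0]<545)];print(b.min(0),b.max(0),np.median(b,0))
totool([526.5,-111,89])
E
```

```text
573 [ 519.3 -114.2  114.2] [545.1 -98.5 122.4] [ 533.  -106.5  120.4]
[ 510.45251276 -125.54097031   70.7596168 ] [544.99354851 -73.96289478  89.9346559 ] [530.47276172 -92.04867582  78.3482177 ]
t 1.4 tcp [ 528.6 -105.4  231.3] yaw -0.9 F [2.2 7.  0.1] gap 1.003 gf 0.0 shift [ -2.3   5.9 142.3]
```

The arm was still settling during that shot. Correcting for the pose at the moment of the picture puts the tab at about (528,-111), top at 120, in agreement with the other views. Descending halfway, then checking.

Emit:
send_rows(
  steps=[
    {"dx": 0.002,"dy": -0.001,"dz": 0.03,"spin": 0,"grip": 1},
    {"dx": 0.002,"dy": -0.001,"dz": 0.06,"spin": 0,"grip": 1},
    {"dx": 0.002,"dy": -0.001,"dz": 0.08,"spin": 0,"grip": 1},
    {"dx": 0.002,"dy": -0.001,"dz": 0.08,"spin": 0,"grip": 1},
    {"dx": 0.002,"dy": -0.001,"dz": 0.08,"spin": 0,"grip": 1},
  ],
)

```text
time_s: 2.02
tcp_pos: [526.9, -111.6, 151.9]
ee_rot: [1.0, -0.009, 0.0, 0.0]
ft_force: [-0.2, -0.1, 0.3]
finger_gap: 1.0
gripper_force: 0.0
```

```bash
python3 - <<'E'
from h import *
totool([527.5,-111,88])
s=manip.read_state();snap('wrist','w2')
m=manip.camera_model('wrist');d=np.load('pics/w2.npy');T=np.array(m['T_tool_cam']);K=np.array(m['mtx'])
r=R.from_quat(s['ee_rot']).as_matrix()
v,u=np.mgrid[100:300,200:360];v=v.ravel();u=u.ravel();z=d[v,u]
c=np.linalg.inv(K)@np.vstack([u*z,v*z,z]);w=(r@(T[:3,:3]@c+T[:3,3:])+s['tcp_pos'][:,None]).T
t=w[(w[:,2]>117)&(w[:,2]<125)&(z>0)]
print(len(t),t.min(0).round(1),t.max(0).round(1),np.median(t,0).round(1))
E
```

```text
t 2.025 tcp [ 526.9 -111.6  151.9] yaw -0.99 F [-0.2 -0.1  0.3] gap 1.0 gf 0.0 shift [ 0.5 -0.6 63.9]
1062 [ 515.6 -119.4  117. ] [ 541.7 -103.7  122.3] [ 529.6 -111.6  120.3]
```

View pics/w2.png

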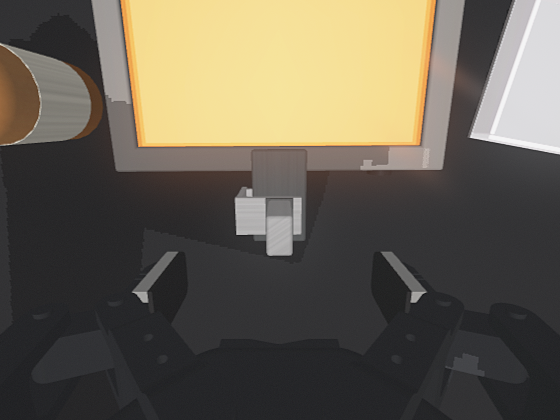

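The tab (cols 267–293, top near row 235) sits midway between the fingers: measured centre (528.6,-111.5), top 120, TCP y -111.6. Descending to z≈89 and closing gently.

Emit:
send_rows(
  steps=[
    {"dx": 0.001,"dy": 0,"dz": 0.025,"spin": 0,"grip": 1},
    {"dx": 0.001,"dy": 0,"dz": 0.05,"spin": 0,"grip": 1},
    {"dx": 0.001,"dy": 0,"dz": 0.063,"spin": 0,"grip": 1},
    {"dx": 0.001,"dy": 0,"dz": 0.063,"spin": 0,"grip": 1},
    {"dx": 0.001,"dy": 0,"dz": 0.063,"spin": 0,"grip": 0.5},
  ],
  newtons=40,
)

```text
time_s: 2.7
tcp_pos: [528.2, -111.6, 89.2]
ee_rot: [1.0, -0.009, 0.001, 0.0]
ft_force: [0.2, -0.2, -0.6]
finger_gap: 0.816
gripper_force: 0.0
```

Emit:
send_rows(
  steps=[
    {"dx": 0,"dy": 0,"dz": 0,"spin": 0,"grip": 0},
    {"dx": 0,"dy": 0,"dz": 0,"spin": 0,"grip": 0},
    {"dx": 0,"dy": 0,"dz": 0,"spin": 0,"grip": 0},
    {"dx": 0,"dy": 0,"dz": 0,"spin": 0,"grip": 0},
    {"dx": 0,"dy": 0,"dz": 0,"spin": 0,"grip": 0},
  ],
  newtons=40,
)

```text
time_s: 3.32
tcp_pos: [527.8, -111.6, 88.6]
ee_rot: [1.0, -0.009, 0.0, 0.0]
ft_force: [-1.3, -1.2, 6.1]
finger_gap: 0.18
gripper_force: 43.4
```

Emit:
send_rows(
  steps=[
    {"dx": 0,"dy": 0,"dz": 0,"spin": 0,"grip": 0},
    {"dx": 0,"dy": 0,"dz": 0,"spin": 0,"grip": 0},
  ],
)

```text
time_s: 3.58
tcp_pos: [527.8, -111.6, 88.6]
ee_rot: [1.0, -0.009, 0.0, 0.0]
ft_force: [-0.8, -1.3, 5.7]
finger_gap: 0.178
gripper_force: 43.4
```

The tab is held with a 15 mm gap at 43 N. Pulling it 14 mm along viewer +y (tool -y).

Emit:
send_rows(
  steps=[
    {"dx": 0,"dy": -0.004,"dz": 0,"spin": 0,"grip": 0},
    {"dx": 0,"dy": -0.008,"dz": 0,"spin": 0,"grip": 0},
    {"dx": 0,"dy": -0.012,"dz": 0,"spin": 0,"grip": 0},
    {"dx": 0,"dy": -0.014,"dz": 0,"spin": 0,"grip": 0},
    {"dx": 0,"dy": -0.014,"dz": 0,"spin": 0,"grip": 0},
  ],
)

```text
time_s: 4.2
tcp_pos: [528.0, -97.9, 88.6]
ee_rot: [1.0, -0.008, 0.0, 0.0]
ft_force: [-2.9, -6.8, 6.1]
finger_gap: 0.184
gripper_force: 43.3
```

Emit:
send_rows(
  steps=[
    {"dx": 0,"dy": 0,"dz": 0,"spin": 0,"grip": 0},
    {"dx": 0,"dy": 0,"dz": 0,"spin": 0,"grip": 0},
  ],
)

```text
time_s: 4.45
tcp_pos: [528.0, -98.1, 88.6]
ee_rot: [1.0, -0.009, 0.0, 0.0]
ft_force: [-1.8, -7.0, 5.7]
finger_gap: 0.18
gripper_force: 43.3
```

```bash
python3 - <<'E'
from h import *
totool([527.8,-97.6,88.6])
# arc of grasp point about hinge, relative to shut, in mm (x forward, z up)
hx,hz=-231,48
for t in np.arange(0,.56,.055): print(t.round(3),[round(float(q),1) for q in (hx*np.cos(t)+hz*np.sin(t)-hx,-hx*np.sin(t)+hz*np.cos(t)-hz)])
_,d=snap('side','s2')
s=manip.read_state();i=cv2.imread('pics/s2.png');cv2.imwrite('pics/s2c.png',cv2.resize(i[180:360,170:410],None,fx=2.5,fy=2.5))
E
```

```text
t 4.45 tcp [528.  -98.1  88.6] yaw -0.98 F [-1.8 -7.   5.7] gap 0.18 gf 43.3 shift [-0.2 -0.5  0. ]
0.0 [0.0, 0.0]
0.055 [3.0, 12.6]
0.11 [6.7, 25.1]
0.165 [11.0, 37.3]
0.22 [16.0, 49.3]
0.275 [21.7, 60.9]
0.33 [28.0, 72.3]
0.385 [34.9, 83.2]
0.44 [42.4, 93.8]
0.495 [50.5, 104.0]
0.55 [59.2, 113.7]
```

View pics/s2c.png

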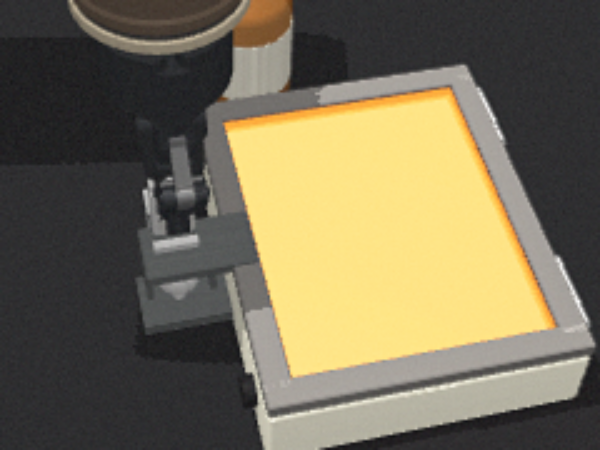

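The latch has slid with the fingers while the cover stays shut. The sideways force went from 1.3 to 7 N, which fits the spring at 14 mm. Starting the lift along the hinge arc.

Emit:
send_rows(
  steps=[
    {"dx": 0.001,"dy": 0,"dz": -0.005,"spin": 0,"grip": 0},
    {"dx": 0.002,"dy": 0,"dz": -0.01,"spin": 0,"grip": 0},
    {"dx": 0.004,"dy": 0,"dz": -0.0155,"spin": 0,"grip": 0},
    {"dx": 0.0055,"dy": 0,"dz": -0.021,"spin": 0,"grip": 0},
    {"dx": 0.0065,"dy": 0,"dz": -0.025,"spin": 0,"grip": 0},
  ],
)

```text
time_s: 5.12
tcp_pos: [534.2, -98.1, 113.3]
ee_rot: [1.0, -0.008, -0.0, 0.0]
ft_force: [1.2, -6.6, -6.5]
finger_gap: 0.183
gripper_force: 41.3
```

```bash
python3 - <<'E'
from h import *
totool([528,-98,113.6])
c=cloud('side',snap('side','s3')[1])
q=c[(abs(c[:,0]-600)<60)&(abs(c[:,1]+150)<50)&(c[:,2]>40)&(c[:,2]<200)];print(np.degrees(np.arctan(np.polyfit(q[:,0],q[:,2],1)[0])))
E
```

```text
t 5.125 tcp [534.2 -98.1 113.3] yaw -0.97 F [ 1.2 -6.6 -6.5] gap 0.183 gf 41.3 shift [-6.2  0.  -0.3]
-8.01297229458459
```

The cover is following: measured tilt 8°, low forces. Continuing the arc to about 0.5 rad.

Emit:
send_rows(
  steps=[
    {"dx": 0.0035,"dy": 0,"dz": -0.01,"spin": 0,"grip": 0},
    {"dx": 0.0075,"dy": 0,"dz": -0.02,"spin": 0,"grip": 0},
    {"dx": 0.0115,"dy": 0,"dz": -0.029,"spin": 0,"grip": 0},
    {"dx": 0.016,"dy": 0,"dz": -0.038,"spin": 0,"grip": 0},
    {"dx": 0.021,"dy": 0,"dz": -0.047,"spin": 0,"grip": 0},
  ],
)

```text
time_s: 5.8
tcp_pos: [554.8, -98.4, 160.2]
ee_rot: [1.0, -0.008, -0.001, 0.0]
ft_force: [-0.2, -7.0, -5.5]
finger_gap: 0.181
gripper_force: 41.1
```

Emit:
send_rows(
  steps=[
    {"dx": 0.005,"dy": 0,"dz": -0.008,"spin": 0,"grip": 0},
    {"dx": 0.01,"dy": 0,"dz": -0.016,"spin": 0,"grip": 0},
    {"dx": 0.015,"dy": 0,"dz": -0.023,"spin": 0,"grip": 0},
    {"dx": 0.02,"dy": 0,"dz": -0.029,"spin": 0,"grip": 0},
    {"dx": 0.025,"dy": 0,"dz": -0.034,"spin": 0,"grip": 0},
  ],
)

```text
time_s: 6.42
tcp_pos: [578.8, -98.9, 194.0]
ee_rot: [1.0, -0.008, -0.002, 0.0]
ft_force: [-9.6, -6.9, 2.2]
finger_gap: 0.178
gripper_force: 41.7
```

Emit:
send_rows(
  steps=[
    {"dx": 0,"dy": 0,"dz": 0,"spin": 0,"grip": 0},
    {"dx": 0,"dy": 0,"dz": 0,"spin": 0,"grip": 0},
    {"dx": 0,"dy": 0,"dz": 0,"spin": 0,"grip": 0},
    {"dx": 0,"dy": 0,"dz": 0,"spin": 0,"grip": 0},
  ],
)

```text
time_s: 6.92
tcp_pos: [578.8, -98.9, 193.9]
ee_rot: [1.0, -0.008, -0.002, 0.0]
ft_force: [-7.7, -6.0, 2.1]
finger_gap: 0.179
gripper_force: 41.7
```

```bash
python3 - <<'E'
from h import *
totool([528,-98,113.6])
c=cloud('side',snap('side','s4')[1])
for x0 in(610,650,680):
  q=c[(abs(c[:,0]-x0)<30)&(abs(c[:,1]+150)<50)&(c[:,2]>60)&(c[:,2]<220)];print(len(q),np.arctan(np.polyfit(q[:,0],q[:,2],1)[0]))
totool([0,0,0])
E
```

```text
t 6.925 tcp [578.8 -98.9 193.9] yaw -0.97 F [-7.7 -6.   2.1] gap 0.179 gf 41.7 shift [-50.5  -0.1  80.5]
2198 -0.4658965360584265
1834 -0.46355510114045656
1699 -0.48956824807985827
t 6.975 tcp [578.8 -98.9 193.9] yaw -0.97 F [-7.  -6.4  2. ] gap 0.178 gf 41.7 shift [-579.8  -89.2  195.6]
```

View pics/s4.png

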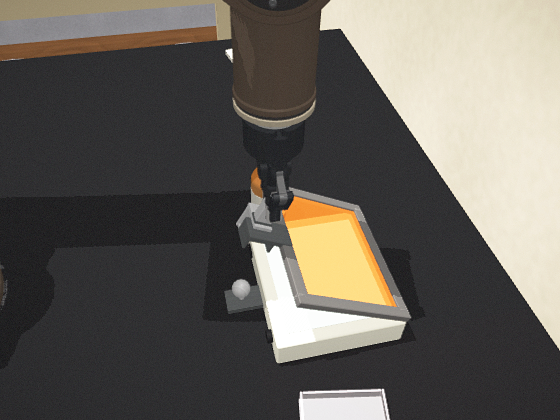

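The side view shows the cover raised and off the ball, which is bare at (241,289). The latch is in the fingers near (268,215), and the bottle (mostly hidden behind the arm) and tray are where they were. Measured opening is about 0.47 rad, the grip is 42 N and the arm is steady.

```bash
python3 -c "
from workcell import manip
print(manip.hand_in())"
```

```text
the job is handed in; nothing more can be done
None
```

The job is handed in: the latch was pulled 14 mm clear of the ball and the cover held still at about 0.47 rad (27°) with a 42 N grip on the tab; the tray was untouched and the bottle appeared so (mostly hidden in the last picture), and the hand-in returned no verdict.

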